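# Close and bolt the sample chest

### The job

Push the teal sliding hatch of the sample chest fully shut, then slide its barrel bolt across to the notch in the brass catch strip and turn the red-knobbed handle all the way down into that notch. Feel for the notch with a light hand: do not force the handle hard against the strip. Leave the jars, bottles and other loose things where they stand, and let go at the end.

Things in the scene. Friction and masses are not known exactly. Their poses are not given: they have to be found in the camera images.
- chest: Low pale grey box, 260 (x) by 360 (y) by 80 mm high, fixed to the table; origin under its centre, z up. On its flat top (the deck, 80 mm above the table) a teal sliding hatch on the +y half, a steel barrel bolt on the -y half. All directions in these notes are the chest's own axes: x is the way the hatch closes, y the way the bolt closes.
- hatch (a joint): Sliding of the hatch, m: 0 is fully shut (against a hard stop at its +x end), it grows as the hatch is opened towards -x, up to 0.075. It starts ajar by 0.03 to 0.065. It stays where it is left; about 2 N moves it.
- hatch_grip (a point): Centre of the hatch's black grip, an upright bar 14 (x) by 50 (y) by 32 mm high; its top is 16 mm above this point, the hatch's teal top face 16 mm below. A steel staple on the hatch, 55 mm towards -y and 30 mm towards -x of this point, its top 23 mm above it, takes the bolt's nose once the hatch is shut.
- barrel: Fixed base of the bolt: dark plate 76 (x) by 168 (y) mm; origin on the deck under the bolt axis, axes as the chest. It carries the catch, an upright brass strip along y, 24 to 34 mm to the -x side of the axis, its top 12 mm above the axis. The handle lands on the strip when turned about 0.96 rad from upright, except at the one notch, 14 mm wide, where it can go right down.
- bolt_slide (a joint): Travel of the bolt, m: 0 withdrawn, growing towards +y as it is shot (limit 0.070); starts at 0 to 0.012, stays where left, about 2.5 N moves it (more if fast). The catch sits differently on each chest and no pose of it is given: the handle fits the notch over 4 mm of travel, lying somewhere between 0.0325 and 0.0665.
- bolt_turn (a joint): Turn of the bolt's handle about the bolt axis, rad: 0 is straight up, about 0.96 resting on the catch strip, 1.57 level and pointing to the chest's -x, down in the notch (limits -0.15 and 1.59). It starts between -0.1 and 0.3 and stays where it is left; about 1 N at the knob turns it. A push on the knob loads the strip about 2.4 times as hard.
- bolt_axis (a point): Point on the bolt's axis (34 mm above the deck) at the root of the handle; it travels along the chest's y with the bolt. The rod is 12 mm thick.
- bolt_knob (a point): Centre of the red ball, 18 mm across, at the end of the handle, 66 mm from the bolt's axis. The arm between is a flat bar 10 mm (y) by 8 mm thick. The ball can be pinched across the chest's y axis and pivots between the fingers as the handle turns.
- bolt_handle: The handle (flat bar and red ball); origin on the bolt's axis, its z axis points along the handle to the ball.
- deck_jar: Small white-capped sample jar, 34 mm across, 50 mm tall, standing on the deck at its -x, -y corner; origin under its centre. Leave alone.
- deck_vial: Small amber vial with blue cap, 28 mm across, 46 mm tall, standing on the deck at its +x, -y corner; origin under its centre. Leave alone.
- reagent_bottle: Clear bottle with teal cap, 72 mm across, 170 mm tall, on the table at the left; origin under its centre. Leave alone.
- amber_bottle: Amber bottle with black cap, 66 mm across, 150 mm tall, on the table at the right; origin under its centre. Leave alone.
- beaker: Glass beaker, 72 mm across, 90 mm tall, on the table at the right; origin under its centre. Leave alone.
- screwdriver: Screwdriver lying on the table at the left. Leave alone.
- dish: White dish, 90 mm across, 16 mm tall, on the table at the right; origin under its centre. Leave alone.

How it is judged:
On the way, in this order (a step that is already met when the one before it is completed fails the run):
1. the hatch is fully shut (value of joint hatch below 0.003 m), for 0.1 s.
2. the bolt is slid across to the notch, the hatch still shut (value of joint bolt_slide above 0.031 m and value of joint hatch below 0.004 m), for 0.1 s.
3. the handle is turned fully down into the notch (value of joint bolt_turn above 1.35 rad), for 0.2 s.
At the end, for the whole second after the job is handed in: The hatch is shut to within 4 mm, the bolt is across by at least 31 mm, its handle lies down in the notch (turned 1.35 rad or more from upright), all at rest and let go (all of step 2 and value of joint bolt_turn above 1.35 rad and velocity of joint bolt_slide between -0.01 and 0.01 m/s and velocity of joint bolt_turn between -0.1 and 0.1 rad/s); the robot touches nothing.
It fails at once if the handle is forced against the catch strip with more than 40 N (contact force between bolt_handle and barrel above 40 N).
It fails at once if a loose bystander is shifted more than 25 mm from its place (distance of any of deck_jar, deck_vial, reagent_bottle, amber_bottle, beaker, screwdriver, dish from where it was at the start of the episode above 0.025 m).
It fails at once if a jar, bottle or beaker is tipped over (angle between any of deck_jar, deck_vial, reagent_bottle, amber_bottle, beaker, dish's own z axis and vertical above 0.5 rad).
It also fails if it takes over 67 s, if anything falls off the work surface, if the arm or the gripper's body presses on something with over 40 N, if the wrist force passes 120 N, or if a joint passes its speed limit or range.

### The arm

A 7-joint arm with a two-finger parallel gripper is mounted at the origin on the work surface. World frame = base frame: x ahead of the robot, y to its left, z up, the work surface at z = 0. Lengths are in m, angles in rad, forces in N, time in s.
With the tool pointing down it reaches from about 0.35 to 0.775 m from the base axis. Payload 3.1 kg.
Tool frame: the origin (TCP) lies on the centre line of the jaws, within the pads' length; the fingertips stand 25 mm ahead of it and the grasp point (between the pads) lies 6 mm ahead of it; z points along the fingers, y is the direction in which the jaws open and shut (so a half turn about z gives the same grasp; the last joint's range is limited). The gripper opens to 85 mm and grips with 20 to 120 N. Pads are 22 mm wide; open, the fingers measure 114 mm over their backs; the gripper's body (76 mm by 85 mm) begins 54 mm behind the grasp point. The pads swing forward as they close: fully open they stand 13 mm farther back than shut.
Start: joints at [1.126, 0.311, 0.014, 1.512, -0.004, 1.319, -0.027], TCP at [0.216, -0.506, 0.256] pointing down, gripper open.
Joint ranges: [-2.7, 2.7], [-0.3, 1.91], [-1.27, 1.3], [0.12, 2.57], [-1.44, 4.58], [0.2, 2.03], [-3.05, 3.05]. Speed limits (rad/s): [2.79, 2.79, 3.14, 3.14, 3.14, 3.14, 3.14].

### API

Orientations are given as a unit quaternion [x, y, z, w].
In Python, from cell import robot, imaging gives the robot as it stands.
- The arm moves only by the tool step_arm, never from a script. Its arguments are lists of equal length, an entry for each row: "translation": the shift along the tool's x, y, z in units of 30 mm (1.0 is 30 mm), a list of three; "roll": the turn about the tool's z in degrees. In form: {"translation": [[dx, dy, dz], ...], "roll": [roll, ...]}. A call has exactly 5 rows; each row is the pose to reach, as a shift and turn from the pose commanded when the call began, along the tool's axes at that moment; what a row does not reach only later rows make up. A row lasts 1/10 s, in which the tool goes at most 50 mm and 8.59 degrees, less where a joint would pass 70% of its speed; a pose out of reach is approached as far as the arm can. A call with a gripper value outside its range is refused whole. "gripper" is the finger opening in mm, from 0 to 85.4, set as the call begins (left out, the last holds). The fingers move at their own pace and stop on an object; "force" is the grip in N (left out, the last holds). Time passes only in rows, so rows that repeat a pose let the fingers close, or fill a call up. It gives the time, the measured TCP pose, the force and the opening at its end, in the units of the state.
- robot.observe(): the state, without advancing time (a new reading comes with each control period).
- imaging.snapshot(name): name is "scene" or "top" or "wrist"; returns (picture, depth): 384x512x3 uint8, blue, green, red; 384x512 float32, m along the optical axis (not along the pixel's ray), 0 where there is no reading.
- imaging.camera_params(name): a dict with "fx", "fy", "cx", "cy" (pixels), "pose" (4x4, takes a point from camera to world coordinates); the wrist camera has in their place "tool_from_camera" (4x4, takes a point from camera to tool coordinates, whose origin is the TCP and whose axes are the flange's). Camera axes: x right, y down, z forward; pixel columns grow to the right and rows downward; lengths in m; the calibration is good to about 2 mm. A picture is of the moment at which its call begins: read the wrist's pose just before it. camera_params takes no time and is no camera call.
- robot.finish_job(): hands the job in, once; it reports no verdict.
The state is a dict: "time_s": time; "q": joint angles; "joint_velocities": joint speeds; "tau": joint torques, N m; "ee_pos": TCP position; "ee_rot": TCP orientation; "force": force on the tool from outside, world axes, zero at the start; "moment": the same for the moment, N m; "finger_gap": finger opening in m.
Only numpy, scipy, OpenCV 4.12 (cv2) and the standard library are available. Lean on these libraries where they do the work, as an engineer would, in place of code of your own. Each camera call takes 0.05 s, during which the arm holds its last target. There are 200 camera calls.

## Working session

There is one attempt and no reset: what is moved stays moved. The work goes in short steps, Python scripts to look and compute and a tool call to move; the robot and the scene stay as the last step left them, time stands still between calls to the robot, and variables do not carry over. Pictures are saved under pics/ and viewed, about 8 in all and at most 12, crops included, and the job is handed in when it is done.

Besides the shell and the picture viewer there is one more tool, called after "Call:" as a command line: name --pt "numbers of a row" for each row, then --argument value for the rest. step_arm: Moves the arm, as the interface text tells. Its arguments: {"type":"object","properties":{"translation":{"type":"array","items":{"type":"array","items":{"type":"number"}}},"roll":{"type":"array","items":{"type":"number"}},"gripper":{"type":"number"},"force":{"type":"number"}},"required":["translation","roll"]}

```bash
mkdir -p pics; cat > h.py <<'E'
import numpy as np, cv2
from scipy.spatial.transform import Rotation as R
from cell import robot, imaging
def snap(n):
    s=robot.observe(); im,d=imaging.snapshot(n); p=imaging.camera_params(n)
    if n=="wrist":
        T=np.eye(4);T[:3,:3]=R.from_quat(s["ee_rot"]).as_matrix();T[:3,3]=s["ee_pos"];P=T@p["tool_from_camera"]
    else:P=np.array(p["pose"])
    return im,d,p,P
def pts(d,p,P):
    v,u=np.mgrid[:d.shape[0],:d.shape[1]]
    X=np.stack([(u-p["cx"])/p["fx"]*d,(v-p["cy"])/p["fy"]*d,d],-1)
    W=X@P[:3,:3].T+P[:3,3]; W[d<=0]=np.nan
    return W
E
python3 - <<'E'
from h import *
for n in ["top","scene"]:
    im,d,p,P=snap(n); cv2.imwrite(f"pics/{n}0.png",im); np.savez(f"{n}0.npz",im=im,d=d,P=P,k=[p[a] for a in("fx","fy","cx","cy")])
    print(n,P.round(3).tolist(),p["fx"],p["cx"],p["cy"])
s=robot.observe(); print(s); print(R.from_quat(s["ee_rot"]).as_matrix().round(3))
E
```

```text
top [[0.001, -0.998, 0.069, 0.463], [-1.0, 0.001, 0.021, -0.022], [-0.021, -0.069, -0.997, 1.295], [0.0, 0.0, 0.0, 1.0]] 388.4329447635745 255.4612476164984 195.30645482822032
scene [[-0.847, 0.386, -0.365, 1.026], [0.531, 0.595, -0.604, 0.83], [-0.016, -0.705, -0.709, 1.078], [0.0, 0.0, 0.0, 1.0]] 455.1165889149131 246.30940940222868 193.5491966572229
{'time_s': 0.1, 'q': array([ 1.12631703,  0.31164758,  0.01400048,  1.51293439, -0.00440033,
        1.31921271, -0.02718671]), 'joint_velocities': array([-5.24585978e-04, -5.31867245e-04,  3.02217304e-06, -3.86761277e-03,
        6.73355717e-04,  2.92547447e-04,  4.80967681e-04]), 'tau': array([ 5.46283391e-04, -3.80854869e+01,  1.46757457e-01, -2.31240714e+01,
        1.24479941e-02,  8.18934204e-03,  3.75139723e-05]), 'ee_pos': array([ 0.21535423, -0.50541023,  0.25531342]), 'ee_rot': array([ 9.79780729e-01,  2.00071350e-01, -2.62272073e-04, -1.05348896e-03]), 'force': array([-0.5706552 , -0.13068209, -0.47569324]), 'moment': array([0.02018444, 0.00654722, 0.00335068]), 'finger_gap': 0.08536439222764829}
[[ 0.92   0.392 -0.001]
 [ 0.392 -0.92   0.002]
 [-0.    -0.002 -1.   ]]
```

View pics/top0.png

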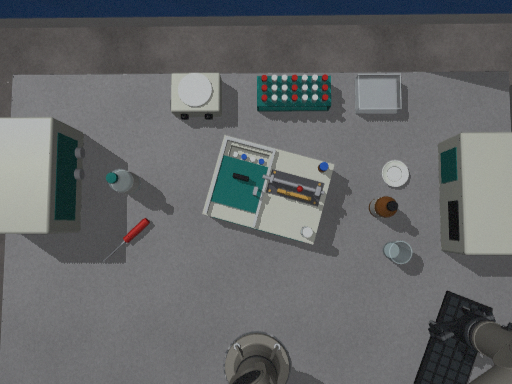

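View pics/scene0.png

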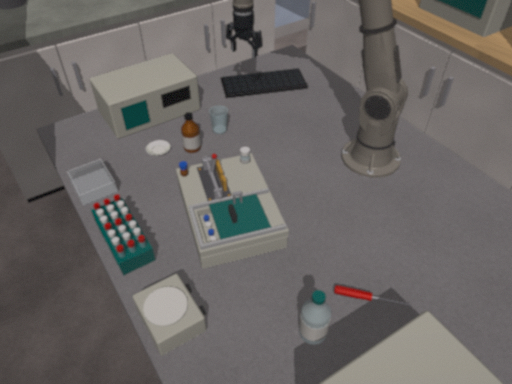

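The top view shows the chest at about (268,190). Its +y (hatch half) is to the left and its +x is up. The grip is near (241,177), the red knob near (300,188) and the brass strip near (292,195). Next I measure these.

```bash
python3 - <<'E'
from h import *
for n in["top","scene"]:
    z=np.load(n+"0.npz");im,d,P,k=z["im"],z["d"],z["P"],z["k"]
    p=dict(zip(("fx","fy","cx","cy"),k));W=pts(d,p,P);hsv=cv2.cvtColor(im,cv2.COLOR_BGR2HSV)
    h,s,v=cv2.split(hsv)
    near=(np.abs(W[...,0]-.53)<.3)&(np.abs(W[...,1]+.04)<.3)
    def rep(name,m):
        m=m&near
        nn,l,st,c=cv2.connectedComponentsWithStats(m.astype(np.uint8))
        for i in range(1,nn):
            if st[i,4]>=8: print(n,name,st[i].tolist(),np.nanmedian(W[l==i],0).round(4))
    rep("red",((h<6)|(h>174))&(s>150)&(v>70)&(W[...,2]>.07))
    rep("brass",(h>8)&(h<24)&(s>110)&(v>80)&(W[...,2]>.07))
    rep("black",(v<45)&(W[...,2]>.095))
    rep("teal",(h>75)&(h<98)&(s>120)&(W[...,2]>.06)&(W[...,2]<.13))
    if n=="top":
        box=near&(W[...,2]>.06)&(W[...,2]<.097)
        m=cv2.morphologyEx(box.astype(np.uint8),cv2.MORPH_CLOSE,np.ones((9,9)))
        c=max(cv2.findContours(m,0,2)[0],key=cv2.contourArea);
        q=cv2.boxPoints(cv2.minAreaRect(c));
        # cast on z=.08
        r=np.c_[(q[:,0]-p["cx"])/p["fx"],(q[:,1]-p["cy"])/p["fy"],np.ones(4)]@P[:3,:3].T
        X=P[:3,3]+r*((.08-P[2,3])/r[:,2:]);print(q.tolist(),X.round(4).tolist(),X.mean(0))
    x0,y0,x1,y1=(195,125,345,250) if n=="top" else (165,140,300,270)
    cv2.imwrite(f"pics/{n}_crop.png",cv2.resize(im[y0:y1,x0:x1],None,fx=5,fy=4.5,interpolation=2) if 0 else cv2.resize(im[y0:y1,x0:x1],None,fx=4.5,fy=4.5,interpolation=2))
E
```

```text
top red [297, 186, 6, 6, 27] [ 0.5577 -0.1232  0.1862]
top brass [277, 188, 34, 13, 128] [ 0.5475 -0.1123  0.125 ]
top black [233, 173, 16, 9, 83] [0.5999 0.0469 0.1204]
top teal [211, 156, 57, 57, 2025] [0.5816 0.0579 0.0897]
[[201.6175079345703, 214.10475158691406], [223.28590393066406, 134.09828186035156], [334.60009765625, 164.24586486816406], [312.93170166015625, 244.25233459472656]] [[0.4879, 0.1724, 0.08], [0.7419, 0.106, 0.08], [0.6445, -0.245, 0.08], [0.3947, -0.1748, 0.08]] [ 0.56724661 -0.03535346  0.08      ]
scene red [212, 154, 4, 4, 12] [ 0.5616 -0.1231  0.1843]
scene brass [216, 160, 11, 31, 138] [ 0.5527 -0.1038  0.1198]
scene brass [181, 171, 6, 5, 22] [ 0.6394 -0.1934  0.0988]
scene teal [210, 195, 59, 43, 1479] [0.5827 0.0606 0.0912]
```

View pics/top_crop.png

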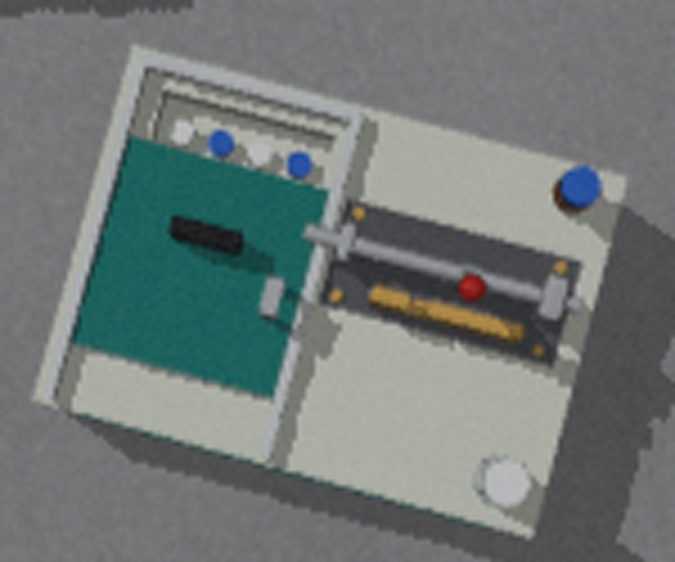

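The notch shows at crop (415,307), which is full-image pixel (287,193). The hatch is ajar by about 45 mm at its +x end, and the chest yaw is about -0.26 rad. I'm moving above the hatch, behind the grip.

Call:
step_arm --pt "1.24 -0.85 0" --pt "2.48 -1.7 0" --pt "3.72 -2.55 0" --pt "4.96 -3.4 0" --pt "6.2 -4.25 0" --roll '[0,0,0,0,0]' --gripper 0 --force 30

```text
time_s: 0.6
ee_pos: [0.3372, -0.3139, 0.2559]
ee_rot: [0.98, 0.2, -0.0, -0.0]
force: [0.7, -0.3, -0.9]
finger_gap: 0.0122
```

Call:
step_arm --pt "1.24 -0.85 0" --pt "2.48 -1.7 0" --pt "3.72 -2.55 0" --pt "4.96 -3.4 0" --pt "6.2 -4.25 0" --roll '[0,0,0,0,0]'

```text
time_s: 1.1
ee_pos: [0.4582, -0.1239, 0.256]
ee_rot: [0.98, 0.2, -0.0, 0.0]
force: [0.4, 0.1, -0.2]
finger_gap: -0.0001
```

Call:
step_arm --pt "1.2 -0.8 0" --pt "2.4 -1.6 0" --pt "3.6 -2.4 0" --pt "4.7 -3.2 0" --pt "5.8 -4.0 0" --roll '[8,16,24,32,38]'

```text
time_s: 1.6
ee_pos: [0.5714, 0.0544, 0.2556]
ee_rot: [0.991, -0.133, -0.001, 0.0]
force: [-0.5, -0.3, 1.1]
finger_gap: -0.0002
```

```bash
python3 - <<'E'
from h import *
im,d,p,P=snap("wrist"); cv2.imwrite("pics/w1.png",im); print(P.round(3).tolist(),p["fx"])
W=pts(d,p,P);h,s,v=cv2.split(cv2.cvtColor(im,cv2.COLOR_BGR2HSV))
th=-.2585;x=np.array([np.cos(th),np.sin(th)]);y=np.array([-x[1],x[0]]);c=np.array([.5672,-.0354])
def rep(name,m):
    nn,l,st,_=cv2.connectedComponentsWithStats(m.astype(np.uint8))
    for i in range(1,nn):
        if st[i,4]>60:
            q=W[l==i];e=np.c_[(q[:,:2]-c)@x,(q[:,:2]-c)@y];print(name,st[i].tolist(),np.nanmedian(q,0).round(4),"chest",np.nanmedian(e,0).round(4),np.nanpercentile(e,2,0).round(4),np.nanpercentile(e,98,0).round(4))
rep("red",((h<6)|(h>174))&(s>150)&(v>70)); rep("brass",(h>8)&(h<24)&(s>110)&(v>80)&(W[...,2]>.07)); rep("black",(v<45)&(W[...,2]>.1)&(W[...,2]<.13)); rep("teal",(h>75)&(h<98)&(s>120)&(W[...,2]<.13))
E
```

```text
[[-0.263, -0.918, -0.297, 0.647], [-0.965, 0.251, 0.08, 0.034], [0.001, 0.308, -0.952, 0.374], [0.0, 0.0, 0.0, 1.0]] 272.69347927499973
red [481, 156, 29, 23, 539] [ 0.5614 -0.1207  0.1844] chest [ 0.0161 -0.0839] [ 0.008  -0.0902] [ 0.023  -0.0799]
red [47, 277, 36, 52, 769] [0.4425 0.3931 0.0247] chest [-0.2302  0.3825] [-0.2778  0.3555] [-0.1926  0.4319]
brass [493, 34, 19, 23, 190] [ 0.6403 -0.1946  0.099 ] chest [ 0.1113 -0.1354] [ 0.1019 -0.141 ] [ 0.1178 -0.1329]
brass [361, 157, 123, 19, 1881] [ 0.5514 -0.1053  0.1251] chest [ 0.0034 -0.0714] [-0.0041 -0.1207] [ 0.0063 -0.028 ]
black [224, 148, 52, 18, 875] [0.6039 0.0485 0.1226] chest [0.0144 0.0908] [0.0059 0.0685] [0.0191 0.1134]
teal [177, 97, 147, 138, 16877] [0.5916 0.0568 0.091 ] chest [0.0008 0.0948] [-0.0778  0.0235] [0.0639 0.1605]
```

View pics/w1.png

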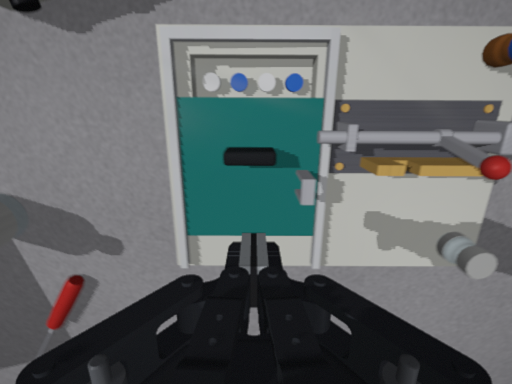

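The wrist view shows the grip at (250,157), the notch at (408,165), the staple at (306,187) and the knob at (495,167). I'm descending behind the grip and pushing.

Call:
step_arm --pt "0 0 1.2" --pt "0 0 2.4" --pt "0 0 3.5" --pt "0 0 4.2" --pt "0 0 4.4" --roll '[0,0,0,0,0]'

```text
time_s: 2.15
ee_pos: [0.5682, 0.0523, 0.1208]
ee_rot: [0.992, -0.13, -0.004, 0.001]
force: [0.1, -0.4, 0.2]
finger_gap: 0.0001
```

Call:
step_arm --pt "0.2 0 0" --pt "0.4 0 0" --pt "0.6 0 0" --pt "0.8 0 0" --pt "1.0 0 0" --roll '[0,0,0,0,0]'

```text
time_s: 2.65
ee_pos: [0.6007, 0.0453, 0.1252]
ee_rot: [0.992, -0.13, 0.001, -0.0]
force: [-2.0, 0.4, 1.5]
finger_gap: 0.0001
```

Call:
step_arm --pt "0.1 0 0" --pt "0.2 0 0" --pt "0.3 0 0" --pt "0.4 0 0" --pt "0.5 0 0" --roll '[0,0,0,0,0]'

```text
time_s: 3.15
ee_pos: [0.6145, 0.0415, 0.1243]
ee_rot: [0.992, -0.13, -0.0, 0.0]
force: [-2.3, 0.0, 1.7]
finger_gap: 0.0003
```

Call:
step_arm --pt "0.06 0 0" --pt "0.12 0 0" --pt "0.18 0 0" --pt "0.24 0 0" --pt "0.3 0 0" --roll '[0,0,0,0,0]'

```text
time_s: 3.65
ee_pos: [0.6232, 0.0391, 0.1243]
ee_rot: [0.992, -0.13, -0.0, 0.0]
force: [-2.0, -0.2, 2.4]
finger_gap: 0.0002
```

Call:
step_arm --pt "0.02 0 0" --pt "0.04 0 0" --pt "0.06 0 0" --pt "0.08 0 0" --pt "0.1 0 0" --roll '[0,0,0,0,0]'

```text
time_s: 4.15
ee_pos: [0.626, 0.0384, 0.1243]
ee_rot: [0.992, -0.13, -0.0, 0.0]
force: [-1.7, 0.5, 2.1]
finger_gap: -0.0003
```

Call:
step_arm --pt "0.04 0 0" --pt "0.08 0 0" --pt "0.12 0 0" --pt "0.16 0 0" --pt "0.2 0 0" --roll '[0,0,0,0,0]'

```text
time_s: 4.65
ee_pos: [0.6318, 0.0367, 0.1243]
ee_rot: [0.992, -0.13, -0.0, 0.0]
force: [-3.8, 0.8, 3.0]
finger_gap: 0.0001
```

```bash
python3 - <<'E'
from h import *
im,d,p,P=snap("wrist"); W=pts(d,p,P);h,s,v=cv2.split(cv2.cvtColor(im,cv2.COLOR_BGR2HSV))
th=-.2585;x=np.array([np.cos(th),np.sin(th)]);y=np.array([-x[1],x[0]]);c=np.array([.5672,-.0354])
m=(h>75)&(h<98)&(s>120)&(W[...,2]<.13)&(W[...,2]>.08);q=W[m][:,:2]-c;e=np.c_[q@x,q@y];print(np.percentile(e,[1,50,99],0).round(4),m.sum(),robot.observe()["force"])
im2,*_=snap("top");cv2.imwrite("pics/t2.png",np.hstack([cv2.resize(im2[130:210,200:280],(390,390)),cv2.resize(im,(400,300))[:, :].copy() if 0 else cv2.resize(im,(400,390))]))
E
```

```text
[[-0.0185  0.019 ]
 [ 0.08    0.0943]
 [ 0.115   0.1611]] 33107 [-2.65765447 -0.22957288  1.79607683]
```

View pics/t2.png

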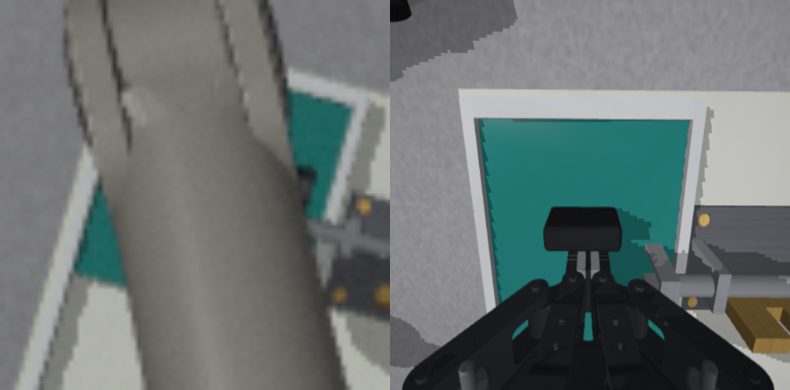

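The composite's right half (wrist) shows the teal hatch reaching the +x frame at about (585,118), so it is almost shut. I'll press on gently until the force rises.

Call:
step_arm --pt "0.03 0 0" --pt "0.06 0 0" --pt "0.1 0 0" --pt "0.13 0 0" --pt "0.16 0 0" --roll '[0,0,0,0,0]'

```text
time_s: 5.25
ee_pos: [0.632, 0.0367, 0.1242]
ee_rot: [0.992, -0.129, -0.005, 0.0]
force: [-12.9, -0.4, 9.2]
finger_gap: -0.0004
```

The hatch is on its stop: position did not change while the force rose to 13 N. I'm retreating, rising, and moving above the bolt to look.

Call:
step_arm --pt "-0.6 0 0" --pt "-1.0 0 -1.2" --pt "-1.0 0 -2.7" --pt "-1.0 0 -4.2" --pt "-1.0 0 -5.6" --roll '[0,0,0,0,0]'

```text
time_s: 5.75
ee_pos: [0.6085, 0.043, 0.2948]
ee_rot: [0.992, -0.13, 0.002, -0.0]
force: [0.5, -0.4, -0.3]
finger_gap: -0.0003
```

Call:
step_arm --pt "-0.3 1.1 0" --pt "-0.6 2.2 0" --pt "-0.9 3.3 0" --pt "-1.1 4.4 0" --pt "-1.3 5.4 0" --roll '[0,0,0,0,0]' --gripper 45

```text
time_s: 6.25
ee_pos: [0.5282, -0.1055, 0.2927]
ee_rot: [0.991, -0.13, 0.002, 0.001]
force: [0.1, -1.2, 1.1]
finger_gap: 0.0451
```

```bash
cat > look.py <<'E'
from h import *
import sys
th=-.2585;x=np.array([np.cos(th),np.sin(th)]);y=np.array([-x[1],x[0]]);c=np.array([.5672,-.0354])
def ch(q): q=q[...,:2]-c; return np.stack([q@x,q@y],-1)
def cast(u,v,p,P,z):
    r=np.stack([(u-p["cx"])/p["fx"],(v-p["cy"])/p["fy"],np.ones_like(u)],-1)@P[:3,:3].T
    return P[:3,3]+r*((z-P[2,3])/r[...,2:])
im,d,p,P=snap("wrist"); cv2.imwrite(f"pics/{sys.argv[1]}.png",im)
W=pts(d,p,P);h,s,v=cv2.split(cv2.cvtColor(im,cv2.COLOR_BGR2HSV))
print("tcp",robot.observe()["ee_pos"],ch(robot.observe()["ee_pos"]))
red=((h<6)|(h>174))&(s>150)&(v>60)&(W[...,2]>.09)&(W[...,2]<.22)
A=np.c_[2*W[red],np.ones(red.sum())];b=(W[red]**2).sum(1);sol=np.linalg.lstsq(A,b,rcond=None)[0]
ctr=sol[:3];print("ball fit",ctr,"r",np.sqrt(sol[3]+ctr@ctr),"chest",ch(ctr),red.sum())
cs=max(cv2.findContours(red.astype(np.uint8),0,2)[0],key=cv2.contourArea);(u,w),r=cv2.minEnclosingCircle(cs)
g=cast(np.array(u),np.array(w),p,P,ctr[2]);print("circle",u,w,r,"cast at fit z",g,ch(g),"med",np.median(W[red],0))
# brass top face profile along chest y
br=(h>8)&(h<28)&(s>100)&(v>60)
vv,uu=np.nonzero(br);g=cast(uu.astype(float),vv.astype(float),p,P,.126);e=ch(g)
top=np.abs(W[br][:,2]-.126)<.004
e=e[top&(e[:,1]<0)&(e[:,1]>-.16)];b=np.arange(-.13,-.02,.002)
for lo in b:
    k=(e[:,1]>=lo)&(e[:,1]<lo+.002); print(round(lo+.001,3),k.sum(), e[k,0].min().round(4) if k.any() else "", e[k,0].max().round(4) if k.any() else "",end=" | ")
E
python3 look.py w3
```

```text
tcp [ 0.52573008 -0.11265195  0.29269466] [-0.02034409 -0.0852862 ]
ball fit [ 0.55939381 -0.12569418  0.18055566] r 0.008146481429829348 chest [ 0.01553514 -0.08928961] 283
circle 267.40350341796875 158.6842041015625 9.620956420898438 cast at fit z [ 0.55915958 -0.12611775  0.18055566] [ 0.01541697 -0.08975898] med [ 0.5603939  -0.12594697  0.18627341]
-0.129 22 -0.0047 0.0061 | -0.127 21 -0.0047 0.0061 | -0.125 19 -0.0047 0.0061 | -0.123 19 -0.0047 0.0061 | -0.121 18 -0.0047 0.0061 | -0.119 19 -0.0036 0.0061 | -0.117 20 -0.0036 0.0061 | -0.115 20 -0.0036 0.0061 | -0.113 20 -0.0036 0.0061 | -0.111 20 -0.0036 0.0061 | -0.109 20 -0.0036 0.0061 | -0.107 17 -0.0035 0.0061 | -0.105 15 -0.0035 0.0061 | -0.103 16 -0.0035 0.0061 | -0.101 7 -0.0035 -0.0003 | -0.099 3 -0.0035 -0.0024 | -0.097 0   | -0.095 0   | -0.093 0   | -0.091 0   | -0.089 0   | -0.087 0   | -0.085 1 -0.0035 -0.0035 | -0.083 5 -0.0035 -0.0013 | -0.081 15 -0.0035 0.0062 | -0.079 20 -0.0035 0.0062 | -0.077 20 -0.0034 0.0062 | -0.075 20 -0.0034 0.0062 | -0.073 20 -0.0034 0.0062 | -0.071 13 -0.0034 0.0062 | -0.069 17 -0.0034 0.0063 | -0.067 7 -0.0012 0.0052 | -0.065 0   | -0.063 0   | -0.061 0   | -0.059 0   | -0.057 0   | -0.055 7 -0.0001 0.0063 | -0.053 16 -0.0034 0.0063 | -0.051 17 -0.0034 0.0063 | -0.049 20 -0.0033 0.0063 | -0.047 20 -0.0033 0.0063 | -0.045 20 -0.0033 0.0063 | -0.043 20 -0.0033 0.0063 | -0.041 20 -0.0033 0.0063 | -0.039 18 -0.0033 0.0064 | -0.037 18 -0.0033 0.0064 | -0.035 18 -0.0033 0.0064 | -0.033 17 -0.0033 0.0064 | -0.031 19 -0.0033 0.0064 | -0.029 14 -0.0022 0.0064 | -0.027 0   | -0.025 0   | -0.023 0   | -0.021 0   |
```

View pics/w3.png

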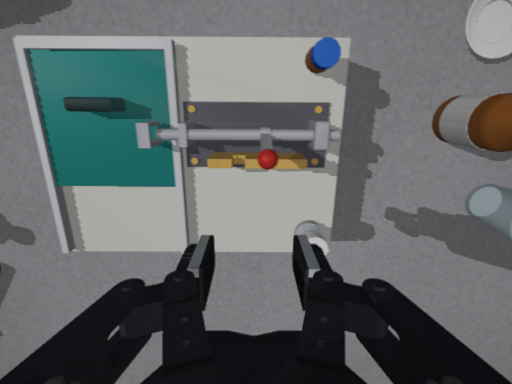

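The wrist view shows the hatch shut flush, the knob at (267,159), the notch gap at (239,160), and the jar and vial clear. The notch centre is about 29 mm towards +y from the knob. I'm moving over the ball and part way down.

Call:
step_arm --pt "0.4 0.15 0" --pt "0.8 0.3 0.3" --pt "1.1 0.4 0.8" --pt "1.2 0.46 1.2" --pt "1.2 0.46 1.5" --roll '[0,0,0,0,0]'

```text
time_s: 6.8
ee_pos: [0.5588, -0.1257, 0.2445]
ee_rot: [0.992, -0.13, -0.002, -0.0]
force: [-0.4, 0.5, -0.4]
finger_gap: 0.0455
```

Call:
step_arm --pt "0 0 0.1" --pt "0 0 0.1" --pt "0 0 0.1" --pt "0 0 0.1" --pt "0 0 0.1" --roll '[0,0,0,0,0]'

```text
time_s: 7.3
ee_pos: [0.5596, -0.1257, 0.245]
ee_rot: [0.992, -0.13, 0.001, 0.0]
force: [0.4, -0.4, -1.0]
finger_gap: 0.045
```

Call:
step_arm --pt "0 0 0.5" --pt "0 0 1.0" --pt "0 0 1.5" --pt "0 0 1.85" --pt "0 0 1.97" --roll '[0,0,0,0,0]'

```text
time_s: 7.8
ee_pos: [0.5586, -0.1257, 0.1841]
ee_rot: [0.992, -0.13, -0.001, -0.0]
force: [-1.0, 0.1, 0.1]
finger_gap: 0.0448
```

Call:
step_arm --pt "0 0 0" --pt "0 0 0" --pt "0 0 0" --pt "0 0 0" --pt "0 0 0" --roll '[0,0,0,0,0]' --gripper 10 --force 20

```text
time_s: 8.3
ee_pos: [0.5598, -0.1258, 0.186]
ee_rot: [0.992, -0.13, 0.001, 0.0]
force: [-0.4, 0.8, 1.0]
finger_gap: 0.0157
```

Call:
step_arm --pt "0 -0.08 0" --pt "0 -0.16 0" --pt "0 -0.24 0" --pt "0 -0.32 0" --pt "0 -0.4 0" --roll '[0,0,0,0,0]'

```text
time_s: 8.8
ee_pos: [0.5627, -0.1144, 0.1858]
ee_rot: [0.992, -0.13, 0.001, 0.0]
force: [-1.1, -2.5, 5.5]
finger_gap: 0.0159
```

```bash
python3 look.py w4 | head -4 | cut -c1-200; python3 -c "
from h import *
print(robot.observe()['force'],robot.observe()['finger_gap'])"
```

```text
tcp [ 0.56290932 -0.11361153  0.18586009] [ 0.01584514 -0.07670974]
ball fit [ 0.56252052 -0.11440438  0.18023281] r 0.008286534339987257 chest [ 0.01567194 -0.07757564] 849
circle 254.0959014892578 263.35943603515625 16.919450759887695 cast at fit z [ 0.56230408 -0.11443334  0.18023281] [ 0.0154701  -0.07765897] med [ 0.56576344 -0.11515843  0.18556219]
-0.129 42 -0.0042 0.0071 | -0.127 41 -0.0042 0.0071 | -0.125 38 -0.0041 0.0071 | -0.123 42 -0.0041 0.0071 | -0.121 42 -0.0041 0.0072 | -0.119 41 -0.0041 0.0072 | -0.117 40 -0.0041 0.0072 | -0.115 41 -
[-0.79639882 -2.05555859  5.88746565] 0.016189039275940075
```

View pics/w4.png

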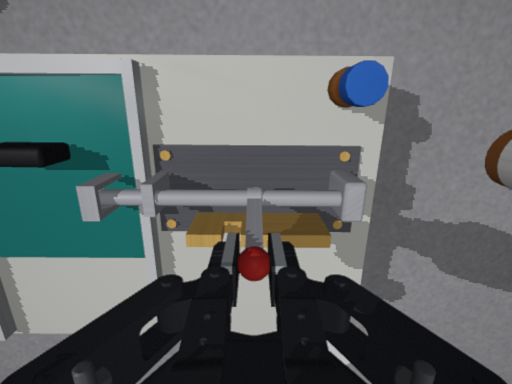

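The wrist view shows the ball at (254,263) held between the pads, the bolt moved 12 mm, and the notch at (233,225) just to the left. I'll re-measure the notch from this view.

```bash
cat >> look.py <<'E'
# finer: fraction of rows covered, edges by half coverage
print("\n notch")
bb=np.arange(-.08,-.04,.001)
print([(round(l+.0005,4),int(((e[:,1]>=l)&(e[:,1]<l+.001)).sum())) for l in bb])
# bar: handle/steel pixels between ball and axis -> centre y
dd=W[...,2]; ec=ch(W); bar=(dd>.128)&(dd<.176)&(np.abs(ec[...,1]-ch(ctr)[1])<.012)&(ec[...,0]>ch(ctr)[0]-0.0)&(ec[...,0]<.032)&(s<80)
if bar.any(): print("bar y",np.percentile(ec[bar][:,1],[3,50,97]),bar.sum())
E
python3 look.py w5 | grep -A3 -E "tcp|ball|notch" | cut -c1-900 | grep -v "^-0.1"
```

```text
tcp [ 0.56290021 -0.11361766  0.18583362] [ 0.01583791 -0.076718  ]
ball fit [ 0.56272429 -0.11361902  0.18030753] r 0.008265706067089214 chest [ 0.01566818 -0.07676428] 849
circle 254.0959014892578 263.35943603515625 16.919450759887695 cast at fit z [ 0.56249585 -0.1136703   0.18030753] [ 0.01546044 -0.07687225] med [ 0.56598342 -0.11446938  0.18560344]
 notch
[(np.float64(-0.0795), 0), (np.float64(-0.0785), 0), (np.float64(-0.0775), 0), (np.float64(-0.0765), 0), (np.float64(-0.0755), 0), (np.float64(-0.0745), 0), (np.float64(-0.0735), 0), (np.float64(-0.0725), 0), (np.float64(-0.0715), 0), (np.float64(-0.0705), 4), (np.float64(-0.0695), 18), (np.float64(-0.0685), 28), (np.float64(-0.0675), 0), (np.float64(-0.0665), 0), (np.float64(-0.0655), 0), (np.float64(-0.0645), 0), (np.float64(-0.0635), 0), (np.float64(-0.0625), 0), (np.float64(-0.0615), 0), (np.float64(-0.0605), 0), (np.float64(-0.0595), 0), (np.float64(-0.0585), 0), (np.float64(-0.0575), 0), (np.float64(-0.0565), 0), (np.float64(-0.0555), 0), (np.float64(-0.0545), 0), (np.float64(-0.0535), 16), (np.float64(-0.0525), 12), (np.float64(-0.0515), 12), (np.float64(-0.0505), 17), (np.float64(-0.0495), 12), (np.float64(-0.0485), 17), (np.float64(-0.0475), 21), (np.float64(-0.0465), 20), (np.f
bar y [-0.08701614 -0.07688632 -0.06673214] 864
```

The notch spans -0.068 to -0.054 in chest y, which is exactly 14 mm wide, with its centre at -0.061. The ball is at -0.077, so I'll slide 16 mm, then turn to about 0.8 rad and check.

Call:
step_arm --pt "0 -0.1 0" --pt "0 -0.21 0" --pt "0 -0.32 0" --pt "0 -0.43 0" --pt "0 -0.53 0" --roll '[0,0,0,0,0]'

```text
time_s: 9.4
ee_pos: [0.5668, -0.0988, 0.1858]
ee_rot: [0.992, -0.13, 0.001, 0.0]
force: [-1.2, -2.2, 4.6]
finger_gap: 0.016
```

Call:
step_arm --pt "-0.2 0 0.06" --pt "-0.4 0 0.14" --pt "-0.6 0 0.24" --pt "-0.8 0 0.37" --pt "-0.92 0 0.46" --roll '[0,0,0,0,0]'

```text
time_s: 9.9
ee_pos: [0.5391, -0.0906, 0.1707]
ee_rot: [0.992, -0.129, -0.0, -0.001]
force: [0.1, 0.6, 2.0]
finger_gap: 0.0164
```

Call:
step_arm --pt "-0.05 0 0.05" --pt "-0.1 0 0.1" --pt "-0.15 0 0.15" --pt "-0.15 0 0.15" --pt "-0.15 0 0.15" --roll '[0,0,0,0,0]'

```text
time_s: 10.4
ee_pos: [0.535, -0.0896, 0.1666]
ee_rot: [0.992, -0.129, -0.001, -0.001]
force: [-1.6, 2.4, 2.9]
finger_gap: 0.0158
```

```bash
python3 look.py w6 | grep -A3 -E "tcp|ball|notch" | cut -c1-1200 | grep -v "^-0.1"|sed 's/np.float64//g'; python3 -c "
from h import *
print(robot.observe()['force'],robot.observe()['finger_gap'])"
```

```text
tcp [ 0.53494811 -0.08962612  0.16651715] [-0.01731845 -0.06066901]
ball fit [ 0.53704127 -0.0897825   0.1636021 ] r 0.00830069827535378 chest [-0.01525486 -0.06028512] 876
circle 253.19361877441406 262.4361572265625 17.115171432495117 cast at fit z [ 0.53676409 -0.08974083  0.1636021 ] [-0.01553348 -0.06031568] med [ 0.5401643  -0.09067886  0.16908168]
 notch
[((-0.0795), 25), ((-0.0785), 33), ((-0.0775), 26), ((-0.0765), 28), ((-0.0755), 34), ((-0.0745), 20), ((-0.0735), 35), ((-0.0725), 27), ((-0.0715), 27), ((-0.0705), 36), ((-0.0695), 18), ((-0.0685), 36), ((-0.0675), 15), ((-0.0665), 0), ((-0.0655), 0), ((-0.0645), 0), ((-0.0635), 0), ((-0.0625), 0), ((-0.0615), 0), ((-0.0605), 0), ((-0.0595), 0), ((-0.0585), 0), ((-0.0575), 0), ((-0.0565), 0), ((-0.0555), 0), ((-0.0545), 0), ((-0.0535), 14), ((-0.0525), 34), ((-0.0515), 17), ((-0.0505), 35), ((-0.0495), 25), ((-0.0485), 26), ((-0.0475), 33), ((-0.0465), 21), ((-0.0455), 32), ((-0.0445), 26), ((-0.0435), 25), ((-0.0425), 33), ((-0.0415), 22), ((-0.0405), 30)]
bar y [-0.07125142 -0.06022562 -0.04932632] 1845
[-2.00301771  2.32870563  2.97661835] 0.016129390809593785
```

View pics/w6.png

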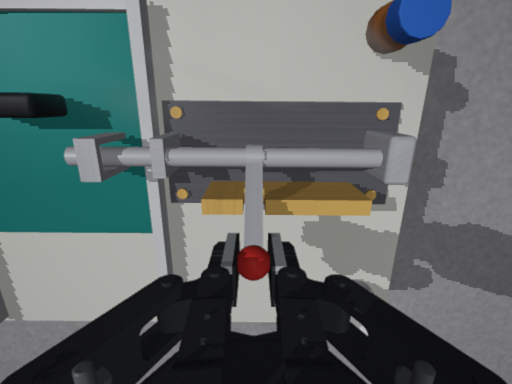

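The wrist view shows the handle bar at column 254, in the middle of the notch (columns 244 to 266). Measured ball y is -0.0603 and notch centre is -0.0605. I'm turning on gently.

Call:
step_arm --pt "-0.06 0 0.07" --pt "-0.12 0 0.14" --pt "-0.18 0 0.21" --pt "-0.23 0 0.28" --pt "-0.28 0 0.34" --roll '[0,0,0,0,0]'

```text
time_s: 10.95
ee_pos: [0.5274, -0.0883, 0.1564]
ee_rot: [0.992, -0.13, 0.0, -0.0]
force: [0.3, 2.1, 2.8]
finger_gap: 0.0162
```

Call:
step_arm --pt "-0.02 0 0.04" --pt "-0.04 0 0.07" --pt "-0.06 0 0.1" --pt "-0.08 0 0.13" --pt "-0.08 0 0.13" --roll '[0,0,0,0,0]'

```text
time_s: 11.45
ee_pos: [0.525, -0.0879, 0.1526]
ee_rot: [0.992, -0.13, 0.0, 0.0]
force: [0.3, 1.7, 1.4]
finger_gap: 0.0162
```

Call:
step_arm --pt "-0.04 0 0.09" --pt "-0.08 0 0.18" --pt "-0.12 0 0.27" --pt "-0.16 0 0.37" --pt "-0.18 0 0.45" --roll '[0,0,0,0,0]'

```text
time_s: 11.95
ee_pos: [0.5193, -0.0863, 0.1388]
ee_rot: [0.992, -0.13, -0.0, 0.0]
force: [-1.0, 2.6, 4.1]
finger_gap: 0.0162
```

Call:
step_arm --pt "-0.02 0 0.08" --pt "-0.04 0 0.16" --pt "-0.06 0 0.24" --pt "-0.07 0 0.32" --pt "-0.08 0 0.4" --roll '[0,0,0,0,0]'

```text
time_s: 12.45
ee_pos: [0.5171, -0.0857, 0.1269]
ee_rot: [0.992, -0.13, -0.0, 0.0]
force: [-1.5, 1.9, 1.8]
finger_gap: 0.0163
```

Call:
step_arm --pt "0 0 0.05" --pt "-0.01 0 0.1" --pt "-0.01 0 0.15" --pt "-0.01 0 0.18" --pt "-0.01 0 0.18" --roll '[0,0,0,0,0]'

```text
time_s: 12.95
ee_pos: [0.5168, -0.0857, 0.1215]
ee_rot: [0.992, -0.13, -0.0, 0.0]
force: [-2.8, 2.6, 1.4]
finger_gap: 0.0162
```

```bash
python3 look.py w7 | grep -E "tcp|ball" ; python3 -c "
from h import *
print(robot.observe()['force'],robot.observe()['finger_gap'])"
```

```text
tcp [ 0.51683102 -0.08570003  0.12156005] [-0.03583722 -0.06150465]
ball fit [ 0.51752533 -0.08548532  0.12348117] r 0.008184032972961535 chest [-0.03522086 -0.06111958] 806
[-2.05891319  2.97052297  0.59331007] 0.016154864971285918
```

Call:
step_arm --pt "0 0 0.05" --pt "0 0 0.1" --pt "0 0 0.15" --pt "0 0 0.2" --pt "0 0 0.2" --roll '[0,0,0,0,0]'

```text
time_s: 13.5
ee_pos: [0.5171, -0.0857, 0.1156]
ee_rot: [0.992, -0.13, -0.0, 0.0]
force: [-3.0, 2.3, 1.1]
finger_gap: 0.0164
```

```bash
python3 look.py w8 | grep -E "tcp|ball" ; python3 -c "
from h import *
print(robot.observe()['force'],robot.observe()['finger_gap'])"
```

```text
tcp [ 0.51710696 -0.08572724  0.11556345] [-0.03556349 -0.06146041]
ball fit [ 0.51693506 -0.08532407  0.1176892 ] r 0.00844015383098518 chest [-0.03583273 -0.06111458] 786
[-1.61296325  3.38695573 -0.11992519] 0.016033649493132802
```

View pics/w8.png

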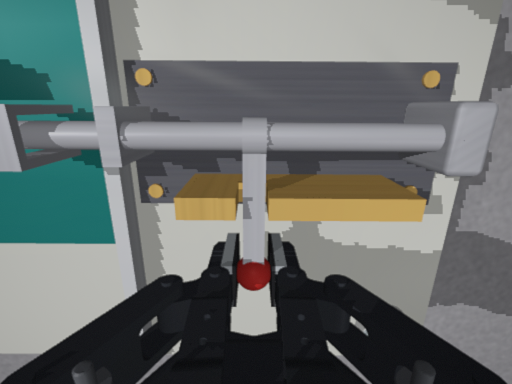

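The wrist view shows the bar lying level through the notch (columns 240 to 268), with the ball at (254,273). Estimated turn is about 1.54 rad. I'm opening and lifting clear.

Call:
step_arm --pt "0 0 0" --pt "0 0 0" --pt "0 0 0" --pt "0 0 0" --pt "0 0 0" --roll '[0,0,0,0,0]' --gripper 34

```text
time_s: 14.05
ee_pos: [0.5174, -0.086, 0.116]
ee_rot: [0.992, -0.13, 0.0, 0.0]
force: [0.6, -0.5, -0.3]
finger_gap: 0.034
```

Call:
step_arm --pt "0 0 -0.3" --pt "0 0 -0.8" --pt "0 0 -1.5" --pt "0 0 -2.5" --pt "0 0 -3.5" --roll '[0,0,0,0,0]'

```text
time_s: 14.55
ee_pos: [0.517, -0.0856, 0.2224]
ee_rot: [0.992, -0.13, 0.0, 0.0]
force: [1.1, -1.4, 0.8]
finger_gap: 0.0338
```

Call:
step_arm --pt "0 0 -1.0" --pt "0 0 -2.0" --pt "0 0 -2.5" --pt "0 0 -2.5" --pt "0 0 -2.5" --roll '[0,0,0,0,0]'

```text
time_s: 15.05
ee_pos: [0.517, -0.0856, 0.2958]
ee_rot: [0.992, -0.13, 0.0, 0.0]
force: [-0.2, 0.0, -0.2]
finger_gap: 0.034
```

```bash
python3 look.py w9 | grep -E "tcp|ball" ; python3 -c "
from h import *
print(robot.observe()['force'],robot.observe()['finger_gap'],abs(robot.observe()['joint_velocities']).max())"
```

```text
tcp [ 0.51651459 -0.08566714  0.29495491] [-0.03615154 -0.06155373]
ball fit [ 0.51716781 -0.08530894  0.11939541] r 0.007179590429595107 chest [-0.03561159 -0.06104045] 135
[ 0.82430294 -0.56814205  0.1845473 ] 0.03386404422573444 0.01533141935192604
```

View pics/w9.png

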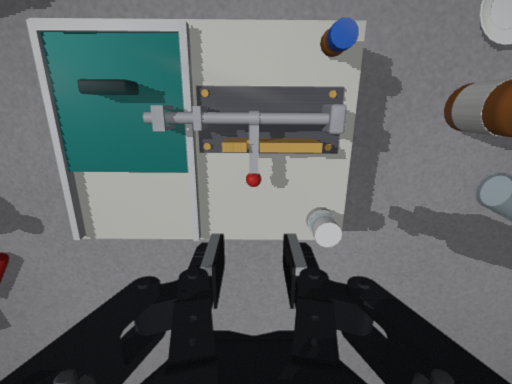

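The wrist view shows the hatch flush, the nose in the staple at (158,117), the handle lying through the notch with its ball at (253,180), and the jar and vial still standing. Handing in.

```bash
python3 -c "
from cell import robot
print(robot.finish_job())"
```

```text
the job is handed in; nothing more can be done
None
```

The job is done and handed in at about 15 s of the 67 s allowed; `finish_job` reports no verdict.

- **Hatch:** I pushed it with closed fingers until it met its stop. The force rose to about 13 N with no further movement.
- **Bolt:** I pinched the ball across the chest's y axis and slid the bolt about 28 mm to the notch. I re-measured at about 0.77 rad: handle at -60.3 mm and notch centre at -60.5 mm in chest y. The handle then went down into the notch with wrist forces under about 5 N and no sign of touching the strip.
- **Last checks after letting go:**
  - The wrist camera put the ball 66 mm to the -x side of the axis and about 2–4 mm above it, so the turn is roughly 1.51–1.54 rad.
  - The bolt's nose was in the staple, the hatch was flush, and the jar and vial were standing.
  - The gripper was 0.18 m above the handle.

**Disagreements:**
- **Ball in the pads:** the ball slipped about 7 mm in the pads near the end of the turn, so I pressed 6 mm further.
- **Heights:** measured heights ran about 1–2 mm above nominal, within the calibration error.
- **Bolt travel:** I did not read the total travel directly; the handle lying in the notch implies at least 32.5 mm.

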